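# Index the sample carousel one notch with its press-to-release plunger

## Task

The tube carousel stands locked with the red-capped tube at the barcode reader. With the fingertips, press the blue spring plunger at the end of the carousel's arm fully down to free it, swing the carousel by that arm one notch so that the purple-capped tube comes to stand at the reader, and let the plunger spring fully back up into the notch there. Only press and push: lift nothing, do not touch the tubes, and leave the other things on the bench where they are.

Things in the scene. Friction and masses are not known exactly. Their poses are not given: they have to be found in the camera images.
- carousel: fixed base of the carousel; origin on its vertical turning axis at bench level, own +x towards the white barcode reader (45x64x124 mm box, 125 to 170 mm from the axis, dark window facing the axis), z up. Its aluminium index plate, 220 mm across, top 30 mm above the bench, has six notches in its rim 60 degrees apart
- table_top (a point): centre of the top of the white turning table (180 mm across), on the turning axis 40 mm above the bench. The table carries six grey tube sleeves 60 degrees apart on a 60 mm radius (sleeve tops 82 mm, tube caps 124 mm above the bench) and a steel arm that stands out to 135 mm from the axis, at the start on the side away from the reader
- carousel_table (a joint): turning angle of the table, rad, 0 at the start, positive anticlockwise from above; notches at -1.047, 0, +1.047, end stops at -1.25, +1.25. Plunger up: locked in a notch with about 0.015 of play. Plunger down: turns with about 0.1 N m friction. If let go between notches, the plunger's brass tongue rubs under the plate and snaps up at the next notch
- plunger_face (a point): centre of the plunger's pressing face: a blue round button 50 mm across facing up, with a 3 mm raised lip (44 mm across inside); face 105 mm above the bench when up. It sits on the table's arm 118 mm from the turning axis and moves with the table on a circle. It is pressed straight down; closed fingertips pressed on it drag the table round by friction and against the lip
- plunger (a joint): how far the plunger is pressed in, m: 0 fully up (locked in a notch), 0.012 fully down at its stop. The spring needs about 4 N to start and 8 N at the stop. The table is free from about 0.009 on; let go between notches it stays near 0.009, not at 0
- read_spot (a point): the point in front of the reader's window, fixed to the base: 60 mm from the axis toward the reader, 83 mm above the bench; the axis of the tube being read passes through it
- tube_red: capped blood-sample tube with a red cap, 81 mm tall, 12.4 mm across (cap 15 mm), loose in a sleeve of the carousel; at the start at the reader; origin at the centre of its foot, 43 mm above the bench in its sleeve, z along the tube. Not to be touched
- tube_purple: capped blood-sample tube with a purple cap, 81 mm tall, 12.4 mm across (cap 15 mm), loose in a sleeve of the carousel; the next to be read: one notch to the left or one notch to the right of the reader, varying from run to run; origin at the centre of its foot, 43 mm above the bench in its sleeve, z along the tube. Not to be touched
- tube_yellow: capped blood-sample tube with a yellow cap, 81 mm tall, 12.4 mm across (cap 15 mm), loose in a sleeve of the carousel; one notch from the reader on the side opposite to the purple one; origin at the centre of its foot, 43 mm above the bench in its sleeve, z along the tube. Not to be touched
- beaker: loose 100 ml beaker, 55 mm across, 68 mm tall, origin under its centre; bystander
- petri_dish: loose petri dish, 62 mm across, 13 mm tall, origin under its centre; bystander
- reagent_white: loose white bottle with a black cap, 48 mm across, 92 mm tall, origin under its centre; bystander

How it is judged:
On the way, in this order (a step that is already met when the one before it is completed fails the run):
1. the plunger is pressed in by the fingers while the table is still at its first notch (value of joint plunger above 0.0095 m and value of joint carousel_table between -0.2 and 0.2 rad and contact force between the fingers and plunger above 1 N), for 0.05 s.
2. the table has been swung to where the purple tube faces the reader (horizontal distance between tube_purple and read_spot below 0.012 m), for 0.1 s.
At the end, for the whole second after the job is handed in: The purple tube stands at the reader (its axis within 6 mm of the read spot), the plunger is fully up in the notch (within 2 mm), the table is at rest, and all three tubes stand upright and fully down in their sleeves (horizontal distance between tube_purple and read_spot below 0.006 m and value of joint plunger below 0.002 m and velocity of joint carousel_table between -0.03 and 0.03 rad/s and z of each of tube_red, tube_purple, tube_yellow in the frame of carousel below 0.052 m and angle between each of tube_red, tube_purple, tube_yellow's own z axis and vertical below 0.2 rad); the robot touches nothing.
It fails at once if a tube is lifted in its sleeve (z of any of tube_red, tube_purple, tube_yellow in the frame of carousel above 0.058 m).
It fails at once if the robot touches a tube (contact force between any of the fingers, the arm and tube_red above 1 N or contact force between any of the fingers, the arm and tube_purple above 1 N or contact force between any of the fingers, the arm and tube_yellow above 1 N).
It fails at once if a bystander is moved (distance of any of beaker, petri_dish, reagent_white from where it was at the start of the episode above 0.02 m).
It also fails if it takes over 38 s, if anything falls off the work surface, if the arm or the gripper's body presses on something with over 40 N, if the wrist force passes 120 N, or if a joint passes its speed limit or range.

## Robot

A 6-joint arm with a two-finger parallel gripper is mounted at the origin on a cart in front of the work surface, level with it; the furniture and walls round the work are solid. World frame = base frame: x ahead of the robot, y to its left, z up, the work surface at z = 0. Lengths are in m, angles in rad, forces in N, time in s.
With the tool pointing down it reaches from about 0.225 to 0.875 m from the base axis. Payload 3.4 kg.
Tool frame: the origin (TCP) lies between the finger pads; the fingertips stand 25 mm ahead of it and the grasp point (between the pads) lies 6 mm ahead of it (manip.tips_ahead is the distance from the TCP to the fingertips, in m); z points along the fingers, x is the direction in which the jaws open and shut, and the axes are right-handed (so a half turn about z gives the same grasp; the last joint's range is limited). The gripper opens to 85 mm and grips with 20 to 120 N. Pads are 22 mm wide; open, the fingers measure 114 mm over their backs; the gripper's body (76 mm by 85 mm) begins 54 mm behind the grasp point. The pads swing forward as they close: fully open they stand 13 mm farther back than shut.
Start: joints at [-1.372, 0.276, 1.505, -0, 1.361, -0.121], TCP at [0.181, -0.546, 0.256] pointing down, gripper open.
Joint ranges: [-2.89, 2.89], [-0.75, 2.08], [0.22, 2.7], [-1.18, 4.32], [0.11, 2.71], [-2.7, 2.7]. Speed limits (rad/s): [2.57, 2.57, 3.14, 3.14, 3.14, 3.14].

## Interface

Orientations are given as a unit quaternion [w, x, y, z].
In Python, from rig import manip gives the robot as it stands. The module is installed in compiled form; this text tells all that it offers.
- The arm moves only by the tool send_rows, never from a script. Its argument "plan" is a list of rows, each an object with "linear": the shift along the tool's x, y, z in m, a list of three; "delta_rot": the turn, a rotation vector about the tool's x, y, z in degrees, a list of three; "fingers": the finger opening in m, from 0 to 0.0854. A call has 1 to 12 rows; each row shifts and turns the pose as measured when the row begins, along the tool's axes as they then stand; what a row does not reach is not made up. A row lasts 1/12 s, in which the tool goes at most 41.7 mm and 7.16 degrees, less where a joint would pass 70% of its speed; a pose out of reach is approached as far as the arm can. A call with a gripper value outside its range is refused whole. The fingers move at their own pace and stop on an object; "force" is the grip in N (left out, the last holds). Time passes only in rows, so rows that do not move let the fingers close. It gives the time, the measured TCP pose, the force and the opening at its end, in the units of the state.
- manip.get_state(): the state, without advancing time (a new reading comes with each control period).
- manip.get_image(name): name is "side" or "top"; returns the picture (480x640x3 uint8, red, green, blue); there is no depth.
- manip.camera_info(name): a dict with "K" (3x3 intrinsics, pixels), "rvec" (rotation vector, rad) and "tvec" (3), from world to camera coordinates, as OpenCV has them. Camera axes: x right, y down, z forward; pixel columns grow to the right and rows downward; lengths in m; the calibration is good to about 2 mm. A picture is of the moment at which its call begins. camera_info takes no time and is no camera call.
- manip.sign_off(): hands the job in, once; it reports no verdict.
Trained networks look in the newest picture that a camera, given by its name, has taken for a name from the list of things; names that differ only in an ending like _2 or _b are one class to them, and where a whole thing is asked for, a point or a joint stands for the part that bears it (a point fixed in the world has none). Each returns a list of dicts, best first, with "p" (0 to 1); they miss things now and then, are a little off and sometimes report something else, mostly with a low value. They report only what shows in the picture. A call takes as long as a camera call.
- manip.find_in(thing, camera): "extent" ([left, top, right, bottom] in pixels, round what is visible of it).
- manip.masks_of(thing, camera): "pixels" (480x640 bool, what is visible of it) and "extent" ([left, top, right, bottom] in pixels, round what is visible of it).
The state is a dict: "clock": time; "qpos": joint angles; "qd": joint speeds; "effort": joint torques, N m; "position": TCP position; "ee_rot": TCP orientation; "contact_force": force on the tool from outside, world axes, zero at the start; "moment": the same for the moment, N m; "width": finger opening in m.
Only numpy, scipy, OpenCV 4.12 (cv2) and the standard library are available. Lean on these libraries where they do the work, as an engineer would, in place of code of your own. Each camera call takes 0.05 s, during which the arm holds its last target. There are 200 camera calls.

## Working session

There is one attempt and no reset: what is moved stays moved. The work goes in short steps, Python scripts to look and compute and a tool call to move; the robot and the scene stay as the last step left them, time stands still between calls to the robot, and variables do not carry over. Pictures are saved under pics/ and viewed, about 8 in all and at most 12, crops included, and the job is handed in when it is done.

Besides the shell and the picture viewer there is one more tool, called after ">>>" as name([rows], argument=value, ...), one row to a line, values as JSON. send_rows: Moves the arm, as the interface text tells. Its arguments: {"type":"object","properties":{"plan":{"type":"array","items":{"type":"object","properties":{"linear":{"type":"array","items":{"type":"number"}},"delta_rot":{"type":"array","items":{"type":"number"}},"fingers":{"type":"number"}}}},"force":{"type":"number"}},"required":["plan"]}

```bash
mkdir -p pics; cat > h.py <<'E'
import numpy as np, cv2
from rig import manip
def cam(n):
    c=manip.camera_info(n); return np.array(c["K"],float),np.array(c["rvec"],float),np.array(c["tvec"],float)
def ray(n,uv,z):
    K,r,t=cam(n); R=cv2.Rodrigues(r)[0]; C=-R.T@t
    d=R.T@np.linalg.inv(K)@np.array([uv[0],uv[1],1.]); return C+d*(z-C[2])/d[2]
def proj(n,P):
    K,r,t=cam(n); return cv2.projectPoints(np.atleast_2d(np.array(P,float)),r,t,K,None)[0][:,0]
E
python3 - <<'E'
from h import *
ims=[]
for n in ("top","side"):
    im=manip.get_image(n); cv2.imwrite(f"pics/{n}0.png",im[:,:,::-1])
Z=dict(plunger_face=.105,tube_red=.124,tube_purple=.124,tube_yellow=.124,carousel=.03,beaker=.068,petri_dish=.013,reagent_white=.092)
for n in ("top","side"):
  print(n,"cam pos",-cv2.Rodrigues(cam(n)[1])[0].T@cam(n)[2])
  for k,z in Z.items():
    for d in manip.find_in(k,n)[:1]:
        e=d["extent"]; c=((e[0]+e[2])/2,(e[1]+e[3])/2)
        print(k,round(d["p"],2),np.round(e),ray(n,c,z).round(3))
s=manip.get_state();print(s)
E
```

```text
top cam pos [0.46986263 0.05248016 1.07397879]
plunger_face 0.71 [255. 260. 283. 282.] [0.475 0.14  0.105]
tube_red 0.52 [296. 174. 300. 188.] [0.642 0.089 0.124]
tube_purple 0.75 [252. 256. 282. 284.] [0.477 0.142 0.124]
tube_yellow 0.47 [263. 181. 274. 194.] [0.628 0.144 0.124]
carousel 0.55 [232. 118. 344. 283.] [0.618 0.112 0.03 ]
beaker 0.91 [429. 181. 461. 210.] [ 0.631 -0.194  0.068]
petri_dish 0.82 [389. 319. 419. 353.] [ 0.352 -0.128  0.013]
reagent_white 0.75 [185. 300. 217. 326.] [0.395 0.265 0.092]
side cam pos [ 0.50742376 -0.8705219   0.61936505]
plunger_face 0.64 [275. 199. 302. 237.] [0.477 0.088 0.105]
tube_red 0.47 [364. 209. 376. 229.] [0.641 0.045 0.124]
tube_purple 0.51 [350. 216. 354. 240.] [0.602 0.009 0.124]
tube_yellow 0.42 [364. 209. 373. 228.] [0.639 0.048 0.124]
carousel 0.65 [279. 201. 421. 278.] [0.612 0.124 0.03 ]
beaker 0.68 [364. 311. 395. 363.] [ 0.628 -0.242  0.068]
petri_dish 0.6 [200. 312. 235. 336.] [ 0.354 -0.141  0.013]
reagent_white 0.73 [246. 181. 264. 223.] [0.399 0.187 0.092]
{'clock': 0.9, 'qpos': array([-1.37200316e+00,  2.75857314e-01,  1.50488783e+00,  1.87828639e-05,
        1.36074465e+00, -1.21000963e-01]), 'qd': array([-0.00097889,  0.00037539,  0.00108414,  0.00097566,  0.00248982,
       -0.00034208]), 'effort': array([ 1.25544408e-03, -4.16645193e+01, -2.46103871e+01, -3.12418715e-04,
       -1.61596790e-04,  1.93670479e-05]), 'position': array([ 0.18076711, -0.5458643 ,  0.25635724]), 'ee_rot': array([ 2.81822724e-05,  8.10668680e-01, -5.85505157e-01,  4.39904672e-05]), 'contact_force': array([-0.20093909,  0.72868365,  0.23213169]), 'moment': array([ 0.008183  , -0.01441037, -0.03876396]), 'width': 0.08516328704293671}
```

View pics/top0.png

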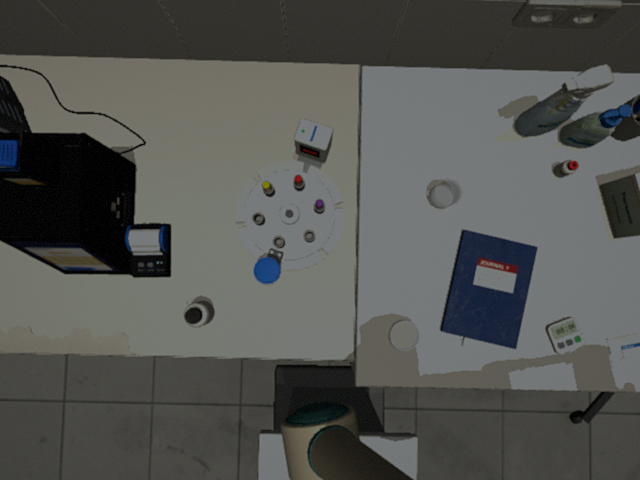

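View pics/side0.png

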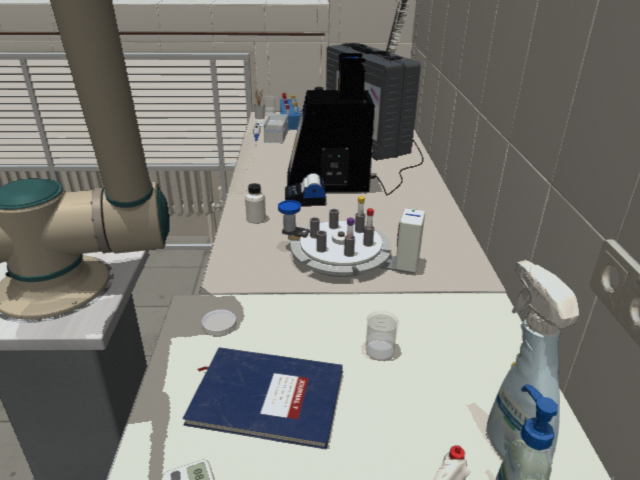

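Top view: red tube at (299,182), at the reader (313,140). Yellow is at (267,187), purple at (320,206), the axis at about (289,214) and the blue plunger at (267,269). Purple is clockwise of red, so the table must turn anticlockwise (+1.047). Next I refine the axis and plunger positions.

```bash
python3 - <<'E'
from h import *
top=cv2.imread("pics/top0.png"); side=cv2.imread("pics/side0.png")
def blob(im,lo,hi,box):
    h=cv2.cvtColor(im,cv2.COLOR_BGR2HSV); m=cv2.inRange(h,lo,hi); k=np.zeros_like(m); l,t,r,b=box; k[t:b,l:r]=m[t:b,l:r]
    n,lab,st,ce=cv2.connectedComponentsWithStats(k); i=1+np.argmax(st[1:,4]); return st[i],ce[i]
B=((100,120,40),(125,255,255))
s,c=blob(top,*B,(240,240,300,300)); print(s,c); P=ray("top",c,.105); print("plunger top",P)
s2,c2=blob(side,*B,(265,190,315,225)); print(s2,c2)
print("side",ray("side",c2,.103))
# axis from caps (radius 60) and hub
A=ray("top",(289.3,213.8),.045); print("axis hub",A)
for n,uv in dict(red=(298.5,179),yel=(267,185.5),pur=(320,203.5)).items():
    Q=ray("top",uv,.124); d=Q-A; print(n,Q,np.hypot(*d[:2]),np.degrees(np.arctan2(d[1],d[0])))
d=P-A; print("plunger r",np.hypot(*d[:2]),np.degrees(np.arctan2(d[1],d[0])))
for n in("top","side"): print(n,proj(n,[P,A]))
cv2.imwrite("pics/c.png",np.hstack([cv2.resize(top[110:300,210:370],None,fx=2.5,fy=3,interpolation=2)[:570],cv2.resize(side[180:285,255:435],(400,570),interpolation=2)]))
E
```

```text
[254 257  26  27 560] [266.74107143 269.89107143]
plunger top [0.47764321 0.14364518 0.105     ]
[278 199  24  16 276] [289.16666667 206.22101449]
side [0.47790442 0.14523517 0.103     ]
axis hub [0.58982163 0.10812438 0.045     ]
red [0.64512022 0.08877763 0.124     ] 0.05858523936105333 -19.282886572070748
yel [0.63164446 0.14605914 0.124     ] 0.05646410875207409 42.209122151636606
pur [0.60092637 0.04831501 0.124     ] 0.06083154051012582 -79.48172803853379
plunger r 0.11766785551122683 162.4298395248894
top [[266.74107143 269.89107143]
 [289.3        213.8       ]]
side [[289.01500209 205.73233924]
 [340.71616448 237.47580859]]
```

View pics/c.png

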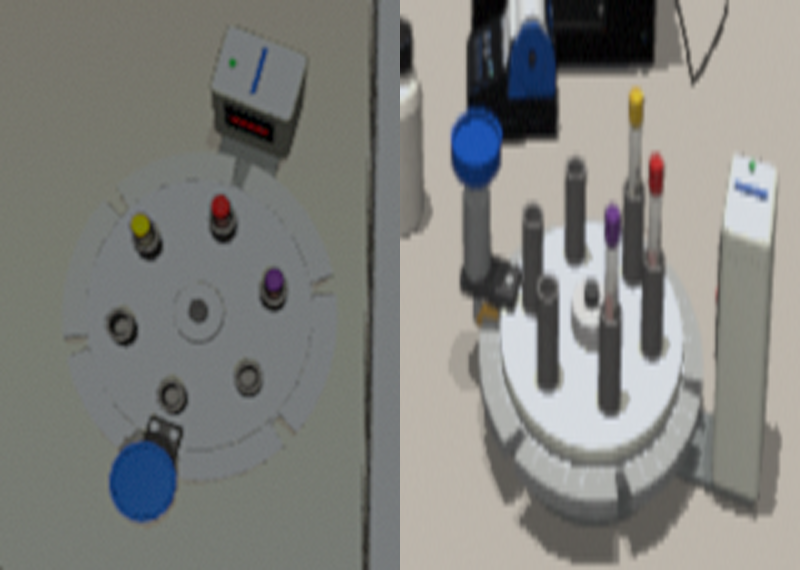

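Plunger at about (0.478, 0.144, 0.105) and axis at (0.590, 0.108). The plunger's target is about (0.503, 0.029). I'll turn the tool so its axes line up with the world (tool x = -y, tool y = -x), close the fingers and travel.

>>> send_rows([
  {"linear": [0,0,0],"delta_rot": [0,0,6.1],"fingers": 0},
  {"linear": [0,0,0],"delta_rot": [0,0,6.1],"fingers": 0},
  {"linear": [0,0,0],"delta_rot": [0,0,6.1],"fingers": 0},
  {"linear": [-0.036,-0.016,0],"delta_rot": [0,0,0],"fingers": 0},
  {"linear": [-0.036,-0.016,0],"delta_rot": [0,0,0],"fingers": 0},
  {"linear": [-0.036,-0.016,0],"delta_rot": [0,0,0],"fingers": 0},
  {"linear": [-0.036,-0.016,0],"delta_rot": [0,0,0],"fingers": 0},
  {"linear": [-0.036,-0.016,0],"delta_rot": [0,0,0],"fingers": 0},
  {"linear": [-0.036,-0.016,0],"delta_rot": [0,0,0],"fingers": 0},
  {"linear": [-0.036,-0.016,0],"delta_rot": [0,0,0],"fingers": 0},
  {"linear": [-0.036,-0.016,0],"delta_rot": [0,0,0],"fingers": 0},
  {"linear": [-0.036,-0.016,0],"delta_rot": [0,0,0],"fingers": 0},
])

```text
clock: 1.9
position: [0.3329, -0.2213, 0.2536]
ee_rot: [-0.002, -0.696, 0.718, -0.003]
contact_force: [0.9, -0.4, 0.0]
width: 0.0
```

>>> send_rows([
  {"linear": [-0.033,-0.013,0.004],"delta_rot": [0,0,-1.8],"fingers": 0},
  {"linear": [-0.033,-0.013,0.004],"delta_rot": [0,0,0],"fingers": 0},
  {"linear": [-0.033,-0.013,0.004],"delta_rot": [0,0,0],"fingers": 0},
  {"linear": [-0.033,-0.013,0.004],"delta_rot": [0,0,0],"fingers": 0},
  {"linear": [-0.033,-0.013,0.004],"delta_rot": [0,0,0],"fingers": 0},
  {"linear": [-0.033,-0.013,0.004],"delta_rot": [0,0,0],"fingers": 0},
  {"linear": [-0.033,-0.013,0.004],"delta_rot": [0,0,0],"fingers": 0},
  {"linear": [-0.033,-0.013,0.004],"delta_rot": [0,0,0],"fingers": 0},
  {"linear": [-0.033,-0.013,0.004],"delta_rot": [0,0,0],"fingers": 0},
  {"linear": [-0.033,-0.013,0.004],"delta_rot": [0,0,0],"fingers": 0},
  {"linear": [-0.033,-0.013,0.004],"delta_rot": [0,0,0],"fingers": 0},
  {"linear": [0,0,0.004],"delta_rot": [0,0,0],"fingers": 0},
])

```text
clock: 2.9
position: [0.4844, 0.1671, 0.2058]
ee_rot: [-0.004, 0.71, -0.704, 0.01]
contact_force: [1.0, 0.3, -0.6]
width: -0.0003
```

>>> send_rows([
  {"linear": [0.023,0.007,0.01],"delta_rot": [0,0,0],"fingers": 0},
  {"linear": [0,0,0.015],"delta_rot": [0,0,0],"fingers": 0},
  {"linear": [0,0,0.015],"delta_rot": [0,0,0],"fingers": 0},
  {"linear": [0,0,0.01],"delta_rot": [0,0,0],"fingers": 0},
  {"linear": [0,0,0],"delta_rot": [0,0,0],"fingers": 0},
  {"linear": [0,0,0],"delta_rot": [0,0,0],"fingers": 0},
])

```text
clock: 3.4
position: [0.4791, 0.1455, 0.1535]
ee_rot: [-0.004, 0.713, -0.701, 0.01]
contact_force: [0.9, -0.1, 1.2]
width: 0.0001
```

```bash
python3 - <<'E'
from h import *
from scipy.spatial.transform import Rotation as Ro
a=manip.get_image("top");b=manip.get_image("side")
s=manip.get_state();q=s["ee_rot"];R=Ro.from_quat([q[1],q[2],q[3],q[0]]).as_matrix();p=s["position"]
print(s["clock"],p,R.round(3),"tips",p+R[:,2]*manip.tips_ahead,s["contact_force"])
cv2.imwrite("pics/d.png",np.hstack([cv2.resize(a[190:310,210:330],(400,400)),cv2.resize(b[160:260,240:340],(400,400))])[:,:,::-1])
E
```

```text
3.5 [0.4794246  0.1456282  0.15402054] [[ 0.016 -1.     0.022]
 [-1.    -0.016 -0.008]
 [ 0.009 -0.021 -1.   ]] tips [0.47996228 0.14541927 0.1290272 ] [0.93034743 0.71842472 0.39327519]
```

View pics/d.png

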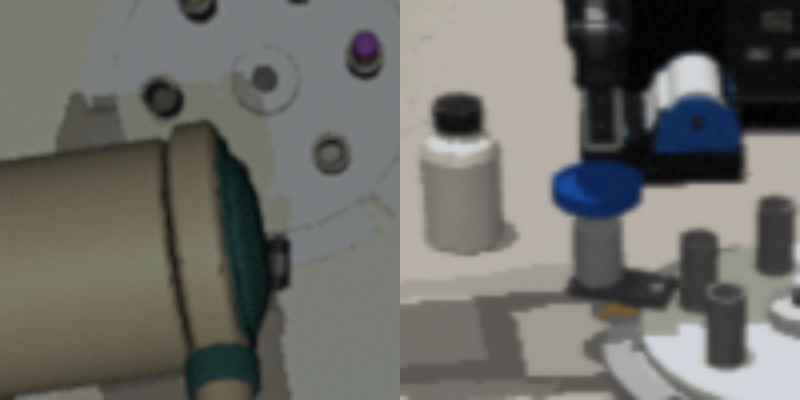

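The side view shows the closed fingers right over the button (button at (598,187) in the crop). I'll fix the small tilt and offset, then lower to near contact.

>>> send_rows([
  {"linear": [0.0015,0.002,0.005],"delta_rot": [-1.2,-0.5,0],"fingers": 0},
  {"linear": [0,0,0.006],"delta_rot": [0,0,0],"fingers": 0},
  {"linear": [0,0,0.006],"delta_rot": [0,0,0],"fingers": 0},
  {"linear": [0,0,0.004],"delta_rot": [0,0,0],"fingers": 0},
  {"linear": [0,0,0.004],"delta_rot": [0,0,0],"fingers": 0},
  {"linear": [0,0,0.004],"delta_rot": [0,0,0],"fingers": 0},
])

```text
clock: 4.0
position: [0.4799, 0.1439, 0.1259]
ee_rot: [-0.003, 0.713, -0.702, 0.001]
contact_force: [0.2, 0.0, 5.1]
width: -0.0001
```

>>> send_rows([
  {"linear": [0,0,0.003],"delta_rot": [0,0,0],"fingers": 0},
  {"linear": [0,0,0.003],"delta_rot": [0,0,0],"fingers": 0},
])

```text
clock: 4.17
position: [0.48, 0.1439, 0.1199]
ee_rot: [-0.003, 0.713, -0.702, 0.001]
contact_force: [-1.7, -0.8, 6.6]
width: 0.0
```

>>> send_rows([
  {"linear": [0,0,0.003],"delta_rot": [0,0,0],"fingers": 0},
  {"linear": [0,0,0.003],"delta_rot": [0,0,0],"fingers": 0},
  {"linear": [0,0,0.003],"delta_rot": [0,0,0],"fingers": 0},
])

```text
clock: 4.42
position: [0.4806, 0.1459, 0.1178]
ee_rot: [-0.005, 0.712, -0.702, 0.001]
contact_force: [-6.9, 1.0, 25.8]
width: -0.0002
```

The plunger is at its stop (tips about 93 mm up, 26 N). Next I swing anticlockwise along the arc while holding it down.

>>> send_rows([
  {"linear": [0.0057,0.0018,0.0015],"delta_rot": [0,0,0],"fingers": 0},
  {"linear": [0.0058,0.0015,0.0015],"delta_rot": [0,0,0],"fingers": 0},
  {"linear": [0.0059,0.0011,0.0015],"delta_rot": [0,0,0],"fingers": 0},
  {"linear": [0.0059,0.0008,0.0015],"delta_rot": [0,0,0],"fingers": 0},
])

```text
clock: 4.75
position: [0.4772, 0.1264, 0.1179]
ee_rot: [-0.011, 0.712, -0.702, 0.001]
contact_force: [-3.7, 1.4, 13.5]
width: -0.0001
```

>>> send_rows([
  {"linear": [0.0059,0.0018,0.002],"delta_rot": [-0.5,0.4,0],"fingers": 0},
  {"linear": [0.006,0.0015,0.002],"delta_rot": [-0.5,0.4,0],"fingers": 0},
  {"linear": [0.006,0.0007,0.002],"delta_rot": [0,0,0],"fingers": 0},
  {"linear": [0.006,-0.0001,0.002],"delta_rot": [0,0,0],"fingers": 0},
  {"linear": [0.006,-0.0004,0.002],"delta_rot": [0,0,0],"fingers": 0},
  {"linear": [0.006,-0.0007,0.002],"delta_rot": [0,0,0],"fingers": 0},
])

```text
clock: 5.25
position: [0.4792, 0.0935, 0.1179]
ee_rot: [-0.008, 0.712, -0.702, 0.003]
contact_force: [-3.6, 1.1, 15.9]
width: 0.0001
```

```bash
cat > look.py <<'E'
import sys
from h import *
from scipy.spatial.transform import Rotation as Ro
b=manip.get_image("side")
s=manip.get_state();q=s["ee_rot"];R=Ro.from_quat([q[1],q[2],q[3],q[0]]).as_matrix();p=s["position"]
T=p+R[:,2]*manip.tips_ahead; d=T[:2]-[.590,.108]
print(s["clock"],"tips",T.round(4),"z",R[:,2].round(3),"x",R[:,0].round(3),"r,ang",np.hypot(*d).round(4),np.degrees(np.arctan2(d[1],d[0]))%360,s["contact_force"])
bgr=np.ascontiguousarray(b[:,:,::-1]); h=cv2.cvtColor(bgr,cv2.COLOR_BGR2HSV)
m=cv2.inRange(h,(100,120,40),(125,255,255)); m[:195]=0; m[260:]=0; m[:,:262]=0; m[:,400:]=0
n,l,st,ce=cv2.connectedComponentsWithStats(m); print("blue",[(st[i].tolist(),ce[i].round(1).tolist()) for i in range(1,n) if st[i,4]>30])
cv2.imwrite(f"pics/{sys.argv[1]}.png",cv2.resize(bgr[150:290,240:440],(800,560)))
E
python3 look.py e1
```

```text
5.3 tips [0.4799 0.0926 0.0929] z [ 0.015  0.006 -1.   ] x [ 0.015 -1.    -0.006] r,ang 0.1112 187.93878423396063 [-3.98456937 -1.00619568 17.44777368]
blue [([303, 195, 22, 3, 66], [313.5, 196.0]), ([275, 217, 23, 14, 191], [284.5, 224.2])]
```

View pics/e1.png

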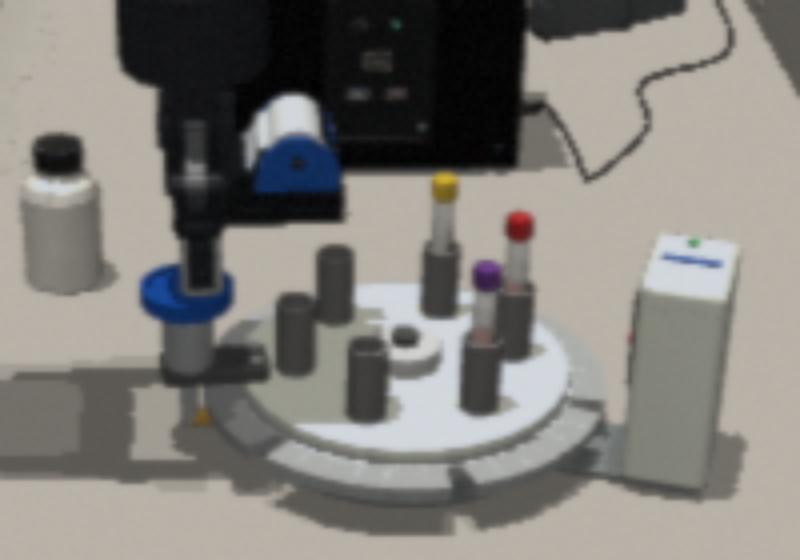

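The table has followed by about 25°: blue button at (187,292) in the crop, tongue still under the plate. I carry on, with the path shifted slightly outward.

>>> send_rows([
  {"linear": [0.0059,0.0002,0.002],"delta_rot": [-0.4,0.2,0],"fingers": 0},
  {"linear": [0.0058,-0.0001,0.002],"delta_rot": [-0.4,0.2,0],"fingers": 0},
  {"linear": [0.0058,-0.0007,0.002],"delta_rot": [0,0,0],"fingers": 0},
  {"linear": [0.0057,-0.001,0.002],"delta_rot": [0,0,0],"fingers": 0},
  {"linear": [0.0056,-0.0012,0.002],"delta_rot": [0,0,0],"fingers": 0},
  {"linear": [0.0054,-0.0015,0.002],"delta_rot": [0,0,0],"fingers": 0},
  {"linear": [0.0053,-0.0018,0.002],"delta_rot": [0,0,0],"fingers": 0},
])

```text
clock: 5.88
position: [0.4939, 0.0541, 0.1179]
ee_rot: [-0.009, 0.713, -0.701, 0.008]
contact_force: [-2.7, -0.1, 14.9]
width: 0.0
```

```bash
cat >> look.py <<'E'
# table angle from caps, radius 60 at z .124
A=np.array([.590,.108])
for nm,lo,hi,th0 in (("pur",(130,60,40),(165,255,255),-78),("yel",(20,120,90),(35,255,255),42)):
    m=cv2.inRange(h,lo,hi); m[:150]=0; m[285:]=0; m[:,:300]=0; m[:,430:]=0
    n,l,st,ce=cv2.connectedComponentsWithStats(m)
    if n<2: continue
    c=ce[1+np.argmax(st[1:,4])]
    th=np.arange(-20,80,.5); a=np.radians(th+th0); pp=proj("side",np.c_[A[0]+.06*np.cos(a),A[1]+.06*np.sin(a),0*a+.120])
    e=np.hypot(*(pp-c).T); print(nm,c.round(1),"table deg",th[e.argmin()],"err px",e.min().round(1))
E
python3 look.py e2
```

```text
5.9333 tips [0.4952 0.0531 0.093 ] z [ 0.026  0.001 -1.   ] x [ 0.017 -1.    -0.   ] r,ang 0.1096 210.08523161736323 [-2.4998689  -1.94075678 14.23078663]
blue [([304, 195, 21, 3, 63], [314.0, 196.0]), ([281, 226, 23, 15, 216], [290.4, 233.9])]
pur [367.5 214.6] table deg 43.5 err px 0.5
yel [339.6 195. ] table deg 49.0 err px 0.6
```

>>> send_rows([
  {"linear": [0.005,-0.0018,0.002],"delta_rot": [-0.6,0,0],"fingers": 0},
  {"linear": [0.0049,-0.002,0.002],"delta_rot": [-0.6,0,0],"fingers": 0},
  {"linear": [0.0047,-0.0022,0.002],"delta_rot": [0,0,0],"fingers": 0},
])

```text
clock: 6.18
position: [0.5049, 0.0388, 0.1179]
ee_rot: [-0.006, 0.713, -0.701, 0.005]
contact_force: [-2.2, -0.1, 14.6]
width: -0.0
```

```bash
python3 look.py e3; sed 's/b=manip.get_image("side")/b=cv2.imread("pics\/side0.png")[:,:,::-1]/' look.py > look0.py; python3 look0.py junk | tail -2; rm look0.py
```

```text
6.2333 tips [0.5062 0.0378 0.0929] z [ 0.017 -0.    -1.   ] x [ 0.017 -1.     0.   ] r,ang 0.1093 219.93281097635034 [-1.11843473 -1.64066558 12.09249635]
blue [([312, 195, 13, 3, 39], [318.0, 196.0]), ([286, 229, 23, 16, 226], [295.6, 237.8])]
pur [368.4 213.1] table deg 49.0 err px 0.1
yel [337.4 194.8] table deg 54.0 err px 0.3
pur [350.2 220.9] table deg 0.0 err px 0.9
yel [360.5 199.1] table deg 0.5 err px 1.0
```

```bash
cat >> look.py <<'E'
for th in (50,55,60,65):
    a=np.radians(162.2+th); C=A+.118*np.array([np.cos(a),np.sin(a)]); t=np.linspace(0,6.28,60)
    pp=proj("side",np.c_[C[0]+.025*np.cos(t),C[1]+.025*np.sin(t),0*t+.096]); print(th,"left",pp[:,0].min().round(1),"right",pp[:,0].max().round(1),"bot",pp[:,1].max().round(1))
E
python3 look.py e4
```

```text
6.2833 tips [0.506 0.038 0.093] z [ 0.017 -0.    -1.   ] x [ 0.017 -1.     0.   ] r,ang 0.1093 219.80502812624272 [-0.54022484 -0.98317778 12.8822037 ]
blue [([312, 195, 13, 3, 39], [318.0, 196.0]), ([286, 230, 24, 16, 230], [296.3, 238.2])]
pur [369.4 212.1] table deg 54.5 err px 0.2
yel [335.  195.3] table deg 59.0 err px 0.7
50 left 281.9 right 306.7 bot 238.0
55 left 284.7 right 309.6 bot 240.2
60 left 287.9 right 313.0 bot 242.2
65 left 291.5 right 316.7 bot 244.2
```

View pics/e4.png

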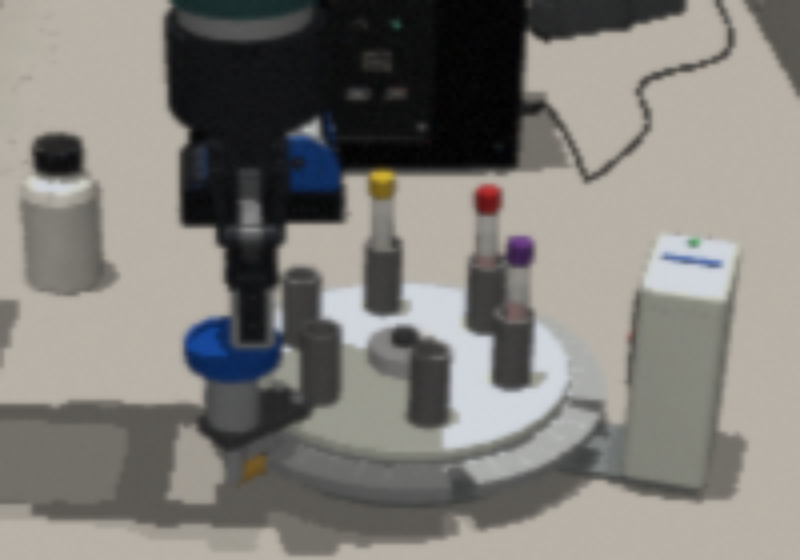

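The table has turned about 57°; the button is at (233,348) in the crop, with the tongue close to the notch. I make one small step more.

>>> send_rows([
  {"linear": [0.0044,-0.0022,0.002],"delta_rot": [0,0,0],"fingers": 0},
  {"linear": [0,0,0.0015],"delta_rot": [0,0,0],"fingers": 0},
  {"linear": [0,0,0.001],"delta_rot": [0,0,0],"fingers": 0},
])

```text
clock: 6.53
position: [0.5107, 0.0323, 0.1181]
ee_rot: [-0.008, 0.714, -0.701, 0.01]
contact_force: [-2.0, -0.6, 7.2]
width: 0.0004
```

```bash
python3 look.py e5; python3 - <<'E'
import cv2,sys;sys.path.insert(0,'.')
E
```

```text
6.5833 tips [0.5114 0.0321 0.0931] z [ 0.025 -0.003 -1.   ] x [ 0.018 -1.     0.004] r,ang 0.1093 223.99849395694335 [-2.25062264 -1.59796791  9.87515421]
blue [([314, 195, 11, 3, 32], [319.2, 196.0]), ([289, 231, 24, 16, 235], [298.7, 239.5])]
pur [369.5 212. ] table deg 54.5 err px 0.2
yel [335.2 194.9] table deg 58.5 err px 0.3
50 left 281.9 right 306.7 bot 238.0
55 left 284.7 right 309.6 bot 240.2
60 left 287.9 right 313.0 bot 242.2
65 left 291.5 right 316.7 bot 244.2
```

>>> send_rows([
  {"linear": [0,0,-0.003],"delta_rot": [0,0,0],"fingers": 0},
  {"linear": [0,0,-0.003],"delta_rot": [0,0,0],"fingers": 0},
])

```text
clock: 6.75
position: [0.5109, 0.032, 0.125]
ee_rot: [-0.008, 0.714, -0.7, 0.011]
contact_force: [-0.4, -0.6, 6.0]
width: -0.0002
```

```bash
python3 look.py e6|head -4
```

```text
6.8 tips [0.5117 0.0318 0.1005] z [ 0.027 -0.004 -1.   ] x [ 0.019 -1.     0.004] r,ang 0.1093 224.22521456639026 [-1.67203002 -0.27788265  5.2779108 ]
blue [([314, 195, 11, 3, 33], [319.0, 196.0]), ([289, 228, 24, 16, 236], [298.8, 236.7])]
pur [369.7 211.6] table deg 56.5 err px 0.2
yel [334.3 195.2] table deg 60.5 err px 0.5
```

Still 5 N at 7 mm of rise, so the plunger is following the tips up into the notch. I lift off and back away.

>>> send_rows([
  {"linear": [0,0,-0.004],"delta_rot": [0,0,0],"fingers": 0},
  {"linear": [0,0,-0.006],"delta_rot": [0,0,0],"fingers": 0},
  {"linear": [0,0,-0.012],"delta_rot": [0,0,0],"fingers": 0},
  {"linear": [0,0,-0.02],"delta_rot": [0,0,0],"fingers": 0},
  {"linear": [0,0,-0.03],"delta_rot": [0,0,0],"fingers": 0},
  {"linear": [0,0,-0.03],"delta_rot": [0,0,0],"fingers": 0},
  {"linear": [0.02,0.03,-0.01],"delta_rot": [0,0,0],"fingers": 0},
  {"linear": [0.02,0.03,0],"delta_rot": [0,0,0],"fingers": 0},
  {"linear": [0.02,0.03,0],"delta_rot": [0,0,0],"fingers": 0},
  {"linear": [0.02,0.03,0],"delta_rot": [0,0,0],"fingers": 0},
  {"linear": [0.03,0.02,0],"delta_rot": [0,0,0],"fingers": 0},
  {"linear": [0,0,0],"delta_rot": [0,0,0],"fingers": 0},
])

```text
clock: 7.8
position: [0.3669, -0.0828, 0.2397]
ee_rot: [-0.008, 0.716, -0.698, 0.013]
contact_force: [0.0, 0.7, -0.9]
width: -0.0
```

>>> send_rows([
  {"linear": [0.035,0,0],"delta_rot": [0,0,0],"fingers": 0},
  {"linear": [0.035,0,0],"delta_rot": [0,0,0],"fingers": 0},
  {"linear": [0.035,0,0],"delta_rot": [0,0,0],"fingers": 0},
  {"linear": [0.035,0,0],"delta_rot": [0,0,0],"fingers": 0},
  {"linear": [0.035,0,0],"delta_rot": [0,0,0],"fingers": 0},
  {"linear": [0,0,0],"delta_rot": [0,0,0],"fingers": 0},
  {"linear": [0,0,0],"delta_rot": [0,0,0],"fingers": 0},
])

```text
clock: 8.38
position: [0.3715, -0.2635, 0.2411]
ee_rot: [-0.01, 0.716, -0.698, 0.014]
contact_force: [-0.3, 1.1, -0.7]
width: -0.0
```

```bash
python3 look.py e7|head -4; python3 - <<'E'
from h import *
im=manip.get_image("top")[:,:,::-1]; im=np.ascontiguousarray(im)
h=cv2.cvtColor(im,cv2.COLOR_BGR2HSV); m=cv2.inRange(h,(100,120,40),(125,255,255)); m[:230]=0;m[300:]=0;m[:,:240]=0;m[:,360:]=0
n,l,st,ce=cv2.connectedComponentsWithStats(m)
i=1+np.argmax(st[1:,4]); print(st[i],ce[i])
for z in (.105,.096):
  P=ray("top",ce[i],z); d=P[:2]-[.59,.108]; print(z,P,np.hypot(*d),np.degrees(np.arctan2(d[1],d[0]))%360-162.2)
s=cv2.imread("pics/e7.png")
cv2.imwrite("pics/f.png",np.hstack([cv2.resize(im[110:310,210:370],(400,500)),cv2.resize(s,(400,500))]))
E
```

```text
8.4333 tips [ 0.3727 -0.2639  0.2162] z [ 0.034 -0.006 -0.999] x [ 0.026 -1.     0.007] r,ang 0.4307 239.6969890038024 [ 0.57858126 -0.43236489  0.17894368]
blue [([303, 195, 22, 4, 67], [313.4, 196.0]), ([289, 225, 25, 17, 329], [300.7, 233.0])]
pur [369.2 211.7] table deg 55.0 err px 0.2
yel [334.3 195.2] table deg 60.5 err px 0.5
[316 245  27  26 551] [328.97822142 257.54446461]
0.105 [0.50321737 0.0292014  0.105     ] 0.11721963958770454 60.03944053184452
0.096 [0.50352718 0.02898518 0.096     ] 0.11713620546440784 60.219606521976345
```

View pics/f.png

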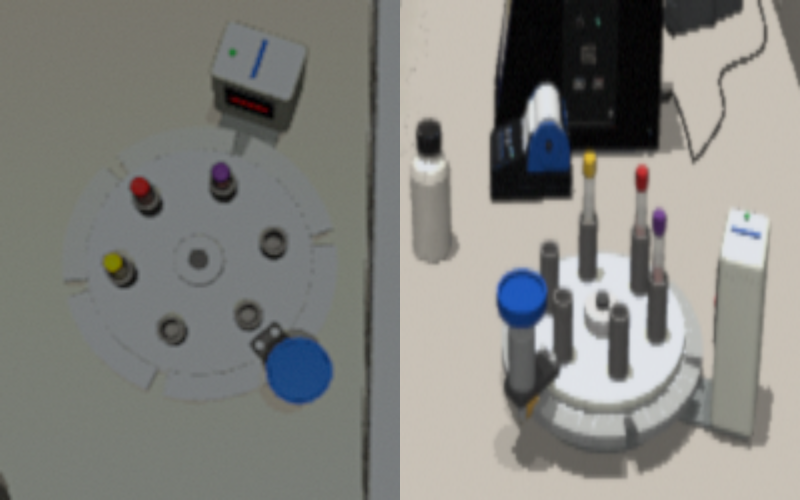

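The top view shows purple at (221,182) in front of the reader, and the plunger measures 60.0°. In the side view it rose about 6 px (roughly 12 mm), so it is fully up. The arm is clear, so I hand in.

```bash
python3 -c "
from rig import manip
print(manip.sign_off())"
```

```text
the job is handed in; nothing more can be done
None
```

The purple-capped tube now stands at the reader with the plunger back up in its notch. I handed the job in at about 8.5 s of the 38 s; it reports no verdict.

With the closed fingertips I pressed the plunger to its stop (about 12 mm, 26 N peak). I then swung the carousel one notch anticlockwise, let the plunger spring up, and moved the arm well clear.

**Last checks:**
- **Table angle:** the top camera puts the plunger at 60.0° from its start, and the purple tube where the red one stood. The cruder estimates from the tube caps in the side view gave 55° (purple) and 60.5° (yellow). I trusted the top view; the tubes are loose in their sleeves and may lean.
- **Plunger:** it stayed pressed against the fingertips past the height where it would have stuck between notches. In the side view the button rose about 12 mm from its pressed position, so I take it as fully up, though I did not measure its height exactly.
- **Tubes:** all three look upright and seated in the pictures.
- **Bystanders:** I did not measure the bottle, beaker or petri dish again at the end. The path stayed clear of them.

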